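Line up the peg-doll family on the drying board

TASK

Set the four bare wooden dolls out for painting: stand each one upright in the middle of its own cork disc on the white board, in order of height, with the tallest on the disc beside the yellow-rimmed brush pot and the smallest at the other end by the tin. Do not knock any doll over, and leave the pot and the tin where they stand.

Things in the scene. Friction and masses are not known exactly. Their poses are not given: they have to be found in the camera images.
- doll_a: the smallest of four loose bare-wood peg-doll blanks, standing upright: 50 mm tall, a plain round post 26 mm in diameter from the foot up to 32 mm, then a short cone and a ball head 20 mm across. Origin: centre of its foot; z up.
- doll_b: the second smallest of four loose bare-wood peg-doll blanks, standing upright: 64 mm tall, a plain round post 32 mm in diameter from the foot up to 41 mm, then a short cone and a ball head 25 mm across. Origin: centre of its foot; z up.
- doll_c: the second tallest of four loose bare-wood peg-doll blanks, standing upright: 78 mm tall, a plain round post 38 mm in diameter from the foot up to 50 mm, then a short cone and a ball head 30 mm across. Origin: centre of its foot; z up.
- doll_d: the tallest of four loose bare-wood peg-doll blanks, standing upright: 94 mm tall, a plain round post 44 mm in diameter from the foot up to 60 mm, then a short cone and a ball head 34 mm across. Origin: centre of its foot; z up.
- disc_1: one of four fixed cork discs, 56 mm in diameter and 3 mm thick, in a straight row 75 mm apart on a fixed white board (80 x 310 x 10 mm, long way along the row); at one end of the row. Origin: centre of its underside, on the board 10 mm above the table; its top is 13 mm above the table. Its y axis runs along the row from disc_1 to disc_4, its x axis across the board, z up.
- disc_2: one of four fixed cork discs, 56 mm in diameter and 3 mm thick, in a straight row 75 mm apart on a fixed white board (80 x 310 x 10 mm, long way along the row); next to disc_1. Origin: centre of its underside, on the board 10 mm above the table; its top is 13 mm above the table. Its y axis runs along the row from disc_1 to disc_4, its x axis across the board, z up.
- disc_3: one of four fixed cork discs, 56 mm in diameter and 3 mm thick, in a straight row 75 mm apart on a fixed white board (80 x 310 x 10 mm, long way along the row); next to disc_4. Origin: centre of its underside, on the board 10 mm above the table; its top is 13 mm above the table. Its y axis runs along the row from disc_1 to disc_4, its x axis across the board, z up.
- disc_4: one of four fixed cork discs, 56 mm in diameter and 3 mm thick, in a straight row 75 mm apart on a fixed white board (80 x 310 x 10 mm, long way along the row); at the other end of the row. Origin: centre of its underside, on the board 10 mm above the table; its top is 13 mm above the table. Its y axis runs along the row from disc_1 to disc_4, its x axis across the board, z up.
- pot: loose white plastic brush pot with a yellow rim, 80 mm in diameter, 90 mm tall, standing on the table just past one end of the board (either end), 112 mm from the centre of the end disc. Origin: centre of its foot.
- tin: loose bare-metal wax tin with a flat lid, 72 mm in diameter, 58 mm tall, standing on the table past the other end of the board, 112 mm from the centre of that end disc. Origin: centre of its foot.
Things that resemble listed ones, but are neither listed nor needed, are in the scene too. Leave any green, pink or turquoise look-alike of the doll_c alone.

How it is judged:
At the end, for the whole second after the job is handed in: Each doll stands upright (within 0.1 rad) and still on its own cork disc, its centre within 12 mm of the disc's centre, heights falling along the row from the tallest on the disc beside the pot to the smallest on the disc beside the tin (((horizontal distance between pot and disc_1 below 0.2 m and horizontal distance between doll_d and disc_1 below 0.012 m and horizontal distance between doll_c and disc_2 below 0.012 m and horizontal distance between doll_b and disc_3 below 0.012 m and horizontal distance between doll_a and disc_4 below 0.012 m) or (horizontal distance between pot and disc_4 below 0.2 m and horizontal distance between doll_a and disc_1 below 0.012 m and horizontal distance between doll_b and disc_2 below 0.012 m and horizontal distance between doll_c and disc_3 below 0.012 m and horizontal distance between doll_d and disc_4 below 0.012 m)) and height (world z) of doll_a between 0.009 and 0.018 m and angle between each of doll_a, doll_b, doll_c, doll_d's own z axis and vertical below 0.1 rad and linear speed of each of doll_a, doll_b, doll_c, doll_d below 0.02 m/s and angular speed of each of doll_a, doll_b, doll_c, doll_d below 0.3 rad/s and height (world z) of doll_b between 0.009 and 0.018 m and height (world z) of doll_c between 0.009 and 0.018 m and height (world z) of doll_d between 0.009 and 0.018 m); the robot touches nothing.
It fails at once if the pot is pushed aside or tipped (distance of pot from where it was at the start of the episode above 0.03 m or angle between pot's own z axis and vertical above 0.3 rad).
It fails at once if the tin is pushed aside or tipped (distance of tin from where it was at the start of the episode above 0.03 m or angle between tin's own z axis and vertical above 0.3 rad).
It fails at once if a doll is knocked over (angle between any of doll_a, doll_b, doll_c, doll_d's own z axis and vertical above 0.8 rad).
It also fails if it takes over 90 s, if anything falls off the work surface, if the arm or the gripper's body presses on something with over 40 N, if the wrist force passes 120 N, or if a joint passes its speed limit or range.

ROBOT

A 7-joint arm with a two-finger parallel gripper is mounted at the origin on the work surface. World frame = base frame: x ahead of the robot, y to its left, z up, the work surface at z = 0. Lengths are in m, angles in rad, forces in N, time in s.
With the tool pointing down it reaches from about 0.425 to 0.875 m from the base axis. Payload 4.7 kg.
Tool frame: the origin (TCP) lies at the very end of the fingers, on their centre line; the grasp point (between the pads) lies 19 mm behind it; z points along the fingers, y is the line along which they close (so a half turn about z gives the same grasp; the last joint's range is limited). The gripper opens to 85 mm and grips with 20 to 120 N. Pads are 22 mm wide; open, the fingers measure 114 mm over their backs; the gripper's body (76 mm by 85 mm) begins 54 mm behind the grasp point. The pads swing forward as they close: fully open they stand 13 mm farther back than shut.
Start: joints at [1.137, 0.321, -0.07, 1.45, 0.023, 1.371, -0.057], TCP at [0.281, -0.586, 0.231] pointing down, gripper open.
Joint ranges: [-2.86, 2.86], [-0.3, 2.09], [-1.38, 1.24], [0.06, 2.45], [-1.56, 4.7], [0.09, 2.05], [-2.69, 2.69]. Speed limits (rad/s): [2.57, 2.57, 3.14, 3.14, 3.14, 3.14, 3.14].

INTERFACE

Orientations are given as [roll, pitch, yaw] about the fixed x, y, z axes, in that order (R = Rz(yaw) Ry(pitch) Rx(roll)).
In Python, from plant import r gives the robot as it stands.
- The arm moves only by the tool move_arm, never from a script. Its argument "motion" is one flat list of numbers, 5 for each row, row after row: the shift along the world's x, y, z in cm, then the turn about the world's z in rad, then the finger opening in cm, from 0 to 8.54. In form: [dx, dy, dz, twist, jaw, dx, dy, dz, twist, jaw, ...]. A call has 1 to 8 rows; each row is the pose to reach, as a shift and turn from the pose commanded when the call began; what a row does not reach only later rows make up. A row lasts 1/10 s, in which the tool goes at most 50 mm and 8.59 degrees, less where a joint would pass 70% of its speed; a pose out of reach is approached as far as the arm can. A call with a gripper value outside its range is refused whole. The fingers move at their own pace and stop on an object; the grip force is fixed at half the most. Time passes only in rows, so rows that repeat a pose let the fingers close. It gives the time, the measured TCP pose, the force, the opening and the grip force at its end, in the units of the state.
- r.read_state(): the state, without advancing time (a new reading comes with each control period).
- r.snapshot(name): name is "side" or "top"; returns (picture, depth): 384x512x3 uint8, blue, green, red; 384x512 float32, m along the optical axis (not along the pixel's ray), 0 where there is no reading.
- r.camera_info(name): a dict with "fovy" (degrees; the focal length in pixels is half the picture's height over the tangent of half this angle, whatever the lens; pixels are square), "cx", "cy" (the principal point, pixels), "xyz" and "attitude" of the camera in the world. Camera axes: x right, y up, looking along -z (the intrinsics and any distortion apply to the point x, -y, -z); pixel columns grow to the right and rows downward; lengths in m; the calibration is good to about 2 mm. A picture is of the moment at which its call begins. camera_info takes no time and is no camera call.
- r.job_done(): hands the job in; it is judged then, once.
The state is a dict: "time": time; "joint_pos": joint angles; "joint_vel": joint speeds; "effort": joint torques, N m; "tool_pos": TCP position; "eef_rot": TCP orientation; "wrist_force": force on the tool from outside, world axes, zero at the start; "moment": the same for the moment, N m; "gripper_width": finger opening in m; "gripper_force": force on a finger pad.
Only numpy, scipy, OpenCV 4.12 (cv2) and the standard library are available. Lean on these libraries where they do the work, as an engineer would, in place of code of your own. Each camera call takes 0.05 s, during which the arm holds its last target. There are 200 camera calls.

## Working session

There is one attempt and no reset: what is moved stays moved. The work goes in short steps, Python scripts to look and compute and a tool call to move; the robot and the scene stay as the last step left them, time stands still between calls to the robot, and variables do not carry over. Pictures are saved under pics/ and viewed, at most 14 in all, crops included, and the job is handed in when it is done.

Besides the shell and the picture viewer there is one more tool, called after "Emit:" as name(argument=value, ...) on one line, values as JSON. move_arm: Moves the arm, as the interface text tells. Its arguments: {"type":"object","properties":{"motion":{"type":"array","items":{"type":"number"}}},"required":["motion"]}

```bash
ls; mkdir -p pics; python3 - <<'E'
from plant import r
import cv2,numpy as np
for n in("top","side"):
    p,d=r.snapshot(n); cv2.imwrite(f"pics/{n}0.png",p); np.save(f"{n}0.npy",d); print(n,r.camera_info(n))
s=r.read_state(); print(s['time'],s['tool_pos'],s['eef_rot'],s['gripper_width'],s['joint_pos'])
E
```

```text
pics
top {'fovy': 52.327503504389966, 'cx': 257.264637292475, 'cy': 190.49420145301144, 'xyz': array([ 0.48501109, -0.00397961,  0.99761278]), 'attitude': array([ 0.05734009,  0.02817316, -1.58073284])}
side {'fovy': 53.509171584741075, 'cx': 249.3473746040339, 'cy': 187.52249682873645, 'xyz': array([ 0.1585881 , -0.39880718,  0.51219602]), 'attitude': array([ 0.89036922, -0.00477692, -0.73762688])}
0.1 [ 0.28121205 -0.58547542  0.23033793] [-3.13987044e+00  8.91965377e-05  4.47877455e-01] 0.08527622696145216 [ 1.13705799  0.32172798 -0.07009465  1.45157012  0.0225974   1.37080603
 -0.05689809]
```

View pics/top0.png

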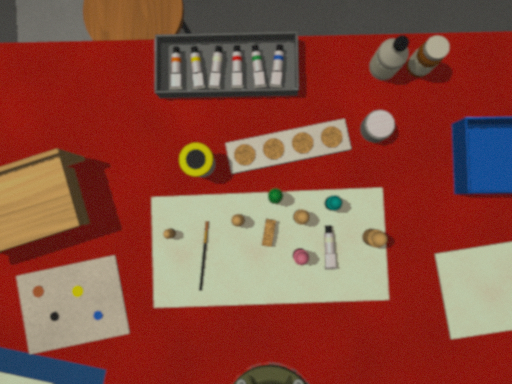

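View pics/side0.png

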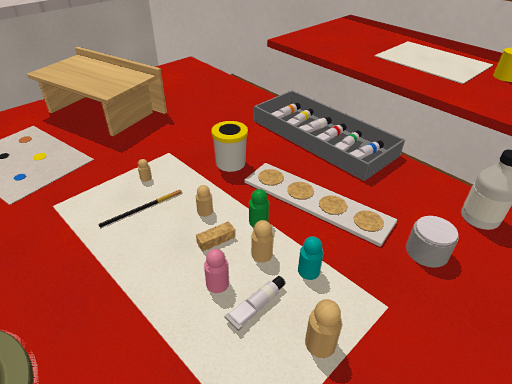

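The top view shows the pot at (196,159), the tin at (378,125) and discs at (245,154), (273,149), (303,143) and (331,136). The bare wooden dolls are a (169,233), b (238,220), c (302,216) and d (375,238). The three dolls of similar size are green (275,196), turquoise (334,203) and pink (301,256), and all three are painted. There is also a cork-coloured block at (269,232), which isn't a doll. I'll confirm these in one crop while measuring.

```bash
cat > h.py <<'E'
import cv2,numpy as np
from scipy.spatial.transform import Rotation as R
from plant import r
def cam(n):
    i=r.camera_info(n); a=i['attitude']
    return 192/np.tan(np.radians(i['fovy'])/2),i['cx'],i['cy'],np.array(i['xyz']),R.from_euler('xyz',a).as_matrix()
def ray(n,uv,z):
    f,cx,cy,o,M=cam(n); d=M@np.array([(uv[0]-cx)/f,-(uv[1]-cy)/f,-1]); return o+d*(z-o[2])/d[2]
def cloud(n,D):
    f,cx,cy,o,M=cam(n); v,u=np.mgrid[:384,:512]
    return o+np.stack([(u-cx)/f*D,-(v-cy)/f*D,-D],-1)@M.T
def wood(p):
    h=cv2.cvtColor(p,cv2.COLOR_BGR2HSV); return cv2.inRange(h,(8,70,60),(28,255,255))
def proj(n,P):
    f,cx,cy,o,M=cam(n); q=M.T@(np.array(P)-o); return cx+f*q[0]/-q[2], cy-f*q[1]/-q[2]
E
python3 - <<'E'
from h import *
t=cv2.imread('pics/top0.png');s=cv2.imread('pics/side0.png')
Ct=cloud('top',np.load('top0.npy'));Cs=cloud('side',np.load('side0.npy'))
mt,ms=wood(t),wood(s)
T={'a':(169,233,.05,.010,.032),'b':(238,220,.064,.0125,.041),'c':(302,216,.078,.015,.05),'d':(375,238,.094,.017,.06)}
def blob(m,C,xy,rad,zlo,zhi):
    k=(m>0)&(np.hypot(C[...,0]-xy[0],C[...,1]-xy[1])<rad)&(C[...,2]>zlo)&(C[...,2]<zhi); v,u=np.nonzero(k); return u,v
for k,(u,v,h,rh,zp) in T.items():
    zc=h-rh; g=ray('top',(u,v),zc)
    o=[k]
    for n,m,C in(('top',mt,Ct),('side',ms,Cs)):
        uu,vv=blob(m,C,g,.035,zc-rh*.6,h+.015)
        (cu,cv_),rr=cv2.minEnclosingCircle(np.c_[uu,vv].astype(np.float32)); 
        o+=[n,len(uu),ray(n,(cu,cv_),zc).round(4)[:2],ray(n,(uu.mean(),vv.mean()),zc).round(4)[:2], C[vv,uu,2].max().round(3)]
    print(*o)
# discs
P={}
for n,m,C in(('top',mt,Ct),('side',ms,Cs)):
    k=((m>0)&(C[...,2]>.0)&(C[...,2]<.03)).astype(np.uint8)
    cs,_=cv2.findContours(k,0,2); L=[]
    for c in cs:
        if cv2.contourArea(c)>150:
            w=np.array([ray(n,q[0],.013)[:2] for q in c],np.float32); (x,y),rr=cv2.minEnclosingCircle(w)
            if .022<rr<.036: L.append((round(x,4),round(y,4),round(rr,4)))
    print(n,sorted(L,key=lambda q:q[1]))
for nm,uv,z in(('pot',(196,159),.09),('tin',(378,125),.058),('green',(275,196),.063),('turq',(334,203),.063),('pink',(301,256),.063)): print(nm,ray('top',uv,z).round(3))
A=cv2.resize(t[120:280,145:400],None,fx=3,fy=3,interpolation=cv2.INTER_CUBIC); cv2.imwrite('pics/crop.png',A)
E
```

```text
a top 63 [0.4373 0.2433] [0.437  0.2442] 0.052 side 72 [0.4389 0.2451] [0.4388 0.2452] 0.05
b top 91 [0.4684 0.0722] [0.4685 0.0721] 0.068 side 139 [0.4697 0.0707] [0.4702 0.0717] 0.063
c top 123 [ 0.4761 -0.0832] [ 0.4758 -0.0844] 0.08 side 260 [ 0.4761 -0.0852] [ 0.4765 -0.0845] 0.078
d top 182 [ 0.4236 -0.2598] [ 0.4231 -0.2601] 0.097 side 580 [ 0.4233 -0.2596] [ 0.4237 -0.2598] 0.094
top [(0.6768, -0.1654, 0.0279), (0.6627, -0.0918, 0.0281), (0.6482, -0.0182, 0.028), (0.4361, -0.0052, 0.0348), (0.6346, 0.0554, 0.028)]
side [(0.4186, -0.2613, 0.0227), (0.6761, -0.1668, 0.0286), (0.6619, -0.093, 0.0284), (0.4716, -0.0881, 0.0225), (0.6482, -0.0195, 0.0286), (0.6346, 0.0539, 0.0284)]
pot [0.613 0.164 0.09 ]
tin [ 0.694 -0.271  0.058]
green [ 0.525 -0.02   0.063]
turq [ 0.507 -0.16   0.063]
pink [ 0.383 -0.08   0.063]
```

View pics/crop.png

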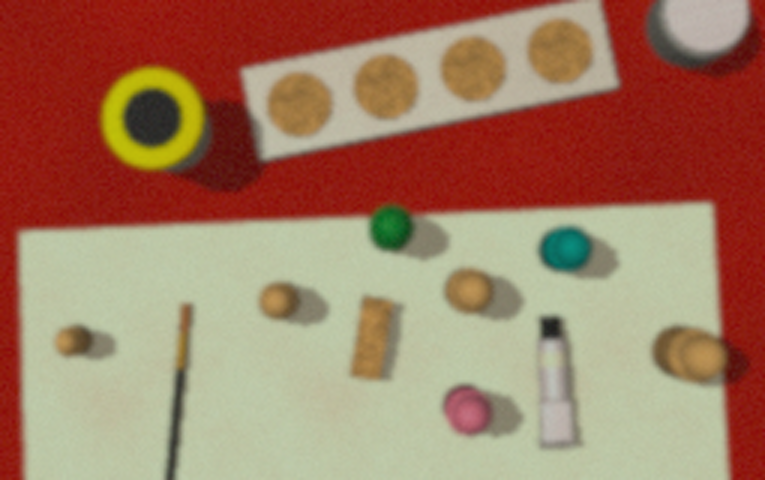

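The measurements agree between the two views. In the crop, the four unpainted dolls have the right heights and match the description (d at 0.094 m, c at 0.078 m). Green, turquoise and pink are the painted look-alikes. The discs run from (0.635, 0.055) by the pot to (0.676, -0.166) by the tin. I'll keep yaw at 1.76 throughout, so the fingers close across the row, and start with doll d.

Emit:
move_arm(motion=[3,5,0,0.15,8.5,5,9,0,0.3,8.5,7,13,0,0.45,8.5,9,17.5,0,0.6,8.5,11,22,0,0.75,8.5,13,27,0,0.9,8.5,14,31,0,1.05,8.5,14.25,32.6,0,1.2,8.5])

```text
time: 0.9
tool_pos: [0.4257, -0.2542, 0.2312]
eef_rot: [3.141, -0.001, 1.661]
wrist_force: [-0.1, 0.1, -0.9]
gripper_width: 0.0851
gripper_force: 0.0
```

Emit:
move_arm(motion=[0,0,0,0.11,8.5,0,0,-3,0.11,8.5,0,0,-6,0.11,8.5,0,0,-8,0.11,8.5,0,0,-8,0.11,8.5,0,0,-8,0.11,8.5])

```text
time: 1.5
tool_pos: [0.4239, -0.2599, 0.1515]
eef_rot: [-3.141, -0.0, 1.758]
wrist_force: [-0.5, 0.1, 0.4]
gripper_width: 0.0847
gripper_force: 0.0
```

Emit:
move_arm(motion=[0,0,-3,0,8.5,0,0,-6,0,8.5,0,0,-9,0,8.5,0,0,-11,0,8.5,0,0,-12.2,0,8.5,0,0,-12.2,0,8.5,0,0,-12.2,0,5.5,0,0,-12.2,0,5.5])

```text
time: 2.3
tool_pos: [0.4251, -0.2607, 0.0309]
eef_rot: [3.14, 0.002, 1.758]
wrist_force: [0.1, -0.7, 0.3]
gripper_width: 0.0586
gripper_force: 0.0
```

Emit:
move_arm(motion=[0,0,0,0,4.8,0,0,0,0,4.6,0,0,0,0,4.4,0,0,0,0,4,0,0,0,0,4,0,0,0,0,4])

```text
time: 2.9
tool_pos: [0.4245, -0.2603, 0.0302]
eef_rot: [3.141, 0.001, 1.758]
wrist_force: [-0.7, 1.0, 6.5]
gripper_width: 0.0424
gripper_force: 60.5
```

Emit:
move_arm(motion=[0,0,1,0,4,0,0,3,0,4,0,0,6,0,4,0,0,9,0,4,0,0,11,0,4,0,0,12,0,4,0,0,12,0,4,0,0,12,0,4])

```text
time: 3.7
tool_pos: [0.4233, -0.2596, 0.1484]
eef_rot: [-3.141, -0.001, 1.758]
wrist_force: [-1.1, 0.1, -1.2]
gripper_width: 0.0428
gripper_force: 60.8
```

Emit:
move_arm(motion=[1,1.5,0,0,4,3,4.5,0,0,4,5.4,8,0,0,4,8,12,0,0,4,10.6,16,0,0,4,13.2,20,0,0,4,15.8,23.8,0,0,4,18,27,0,0,4])

```text
time: 4.5
tool_pos: [0.6038, 0.0128, 0.1474]
eef_rot: [-3.139, -0.002, 1.759]
wrist_force: [0.5, 0.0, 0.5]
gripper_width: 0.0427
gripper_force: 60.9
```

Emit:
move_arm(motion=[2,3,0,0,4,2.8,4,0,0,4,3.1,4.5,0,0,4,3.1,4.5,0,0,4,3.1,4.5,-3,0,4,3.1,4.5,-6,0,4,3.1,4.5,-8,0,4,3.1,4.5,-8,0,4])

```text
time: 5.3
tool_pos: [0.6316, 0.0518, 0.0657]
eef_rot: [-3.134, 0.001, 1.755]
wrist_force: [-0.3, 0.3, -0.8]
gripper_width: 0.0426
gripper_force: 60.9
```

```bash
python3 - <<'E'
from h import *
p,d=r.snapshot('side'); cv2.imwrite('pics/s1.png',p); print(r.read_state()['tool_pos'],r.read_state()['eef_rot'])
E
```

```text
[0.63328766 0.05251239 0.06793071] [-3.13783093e+00  7.77827038e-04  1.75530670e+00]
```

View pics/s1.png

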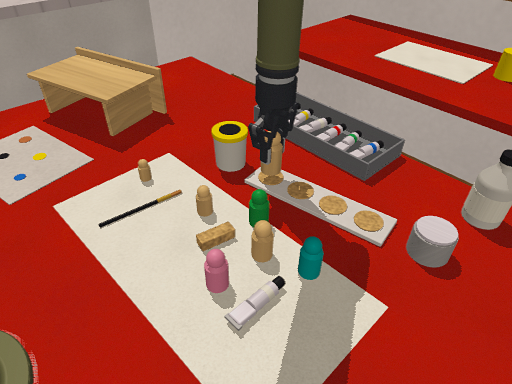

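Doll d is held upright at about (271,160), just above the pot-end disc at (271,178). Lowering.

Emit:
move_arm(motion=[0,0,-1,0,4,0,0,-1.8,0,4,0,0,-2.3,0,4,0,0,-2.5,0,4,0,0,-2.6,0,4,0,0,-2.6,0,4,0,0,-2.6,0,4])

```text
time: 6.05
tool_pos: [0.6352, 0.0552, 0.0437]
eef_rot: [3.141, 0.0, 1.758]
wrist_force: [0.8, 0.1, -0.9]
gripper_width: 0.0422
gripper_force: 61.0
```

Emit:
move_arm(motion=[0,0,-0.1,0,4,0,0,-0.1,0,4,0,0,-0.2,0,4,0,0,-0.2,0,4,0,0,-0.2,0,4])

```text
time: 6.55
tool_pos: [0.6353, 0.0552, 0.0432]
eef_rot: [3.141, 0.001, 1.758]
wrist_force: [-4.6, -0.7, 9.5]
gripper_width: 0.0426
gripper_force: 61.8
```

Emit:
move_arm(motion=[0,0,0.1,0,4.6,0,0,0.1,0,5.2,0,0,0.1,0,6,0,0,0.1,0,7.5,0,0,0.1,0,8,0,0,1,0,8,0,0,3,0,8,0,0,6,0,8])

```text
time: 7.35
tool_pos: [0.6336, 0.0549, 0.1008]
eef_rot: [-3.138, -0.001, 1.758]
wrist_force: [0.5, -0.8, 0.4]
gripper_width: 0.0795
gripper_force: 0.0
```

```bash
python3 - <<'E'
from h import *
p,d=r.snapshot('side'); cv2.imwrite('pics/s2.png',p); m=wood(p); C=cloud('side',d)
k=(m>0)&(np.hypot(C[...,0]-.635,C[...,1]-.055)<.035)&(C[...,2]>.08)&(C[...,2]<.12); v,u=np.nonzero(k); print(len(u), ray('side',(u.mean(),v.mean()),.09))
cv2.imwrite('pics/s2.png',cv2.resize(p[80:220,200:410],None,fx=3,fy=3)); print(r.read_state()['tool_pos'])
E
```

```text
200 [0.63534873 0.05429038 0.09      ]
[0.63756999 0.05570817 0.10769926]
```

View pics/s2.png

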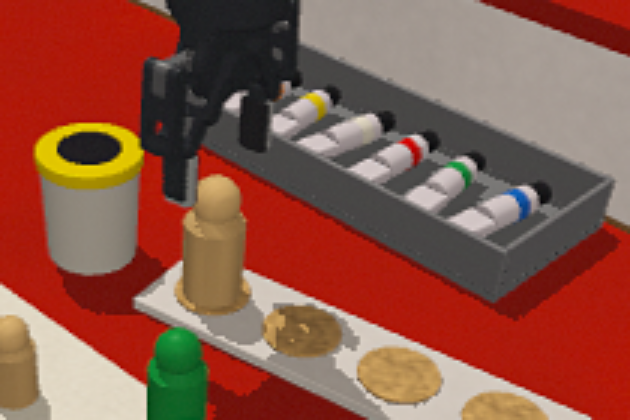

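Doll d stands centred on its disc: its head is at (0.635, 0.054) against a disc centre of (0.635, 0.055). Doll c is next, the bare one at top-view (302,216), between green and turquoise.

Emit:
move_arm(motion=[0,0,3,0,7,0,0,6,0,7,-3,-2.6,6,0,7,-6.5,-5.7,6,0,7,-10,-8.8,6,0,7,-13.5,-11.9,6,0,7,-15.85,-13.95,6,0,7,-15.85,-13.95,6,0,7])

```text
time: 8.2
tool_pos: [0.4736, -0.0885, 0.1618]
eef_rot: [-3.14, 0.003, 1.751]
wrist_force: [0.9, -0.6, 0.4]
gripper_width: 0.07
gripper_force: 0.0
```

Emit:
move_arm(motion=[0,0,-1,0,7,0,0,-4,0,7,0,0,-7,0,7,0,0,-7,0,7,0,0,-7,0,7])

```text
time: 8.7
tool_pos: [0.477, -0.0829, 0.0912]
eef_rot: [-3.141, -0.002, 1.76]
wrist_force: [0.4, -0.7, 1.3]
gripper_width: 0.0705
gripper_force: 0.0
```

Emit:
move_arm(motion=[0,0,-2,0,7,0,0,-4.5,0,7,0,0,-6.5,0,7,0,0,-7.4,0,7,0,0,-7.4,0,7,0,0,-7.4,0,5,0,0,-7.4,0,4.4,0,0,-7.4,0,4])

```text
time: 9.5
tool_pos: [0.4773, -0.0847, 0.0184]
eef_rot: [3.14, 0.001, 1.758]
wrist_force: [-1.0, -0.2, -0.2]
gripper_width: 0.0401
gripper_force: 0.0
```

Emit:
move_arm(motion=[0,0,0,0,3.6,0,0,0,0,3.4,0,0,0,0,3.4,0,0,0,0,3.4])

```text
time: 9.9
tool_pos: [0.4773, -0.0847, 0.0186]
eef_rot: [3.14, 0.001, 1.758]
wrist_force: [-0.9, 0.2, 6.4]
gripper_width: 0.0364
gripper_force: 59.2
```

Emit:
move_arm(motion=[0,0,1,0,3.4,0,0,3,0,3.4,0,0,6,0,3.4,0,0,9,0,3.4,0,0,11,0,3.4,0.5,0.2,12,0,3.4,2,0.8,12,0,3.4,4.5,1.7,12,0,3.4])

```text
time: 10.7
tool_pos: [0.5212, -0.0682, 0.1376]
eef_rot: [-3.141, 0.002, 1.756]
wrist_force: [-0.1, -0.1, -0.3]
gripper_width: 0.0367
gripper_force: 60.0
```

Emit:
move_arm(motion=[3,1.2,0,0,3.4,6,2.3,0,0,3.4,9,3.5,0,0,3.4,11.3,4.4,0,0,3.4,12.3,4.75,0,0,3.4,12.7,4.85,0,0,3.4,12.7,4.85,0,0,3.4,12.7,4.85,-2,0,3.4])

```text
time: 11.5
tool_pos: [0.6497, -0.0196, 0.12]
eef_rot: [3.137, 0.002, 1.757]
wrist_force: [1.5, -0.5, -0.7]
gripper_width: 0.0364
gripper_force: 60.1
```

Emit:
move_arm(motion=[0,0,-2,0,3.4,0,0,-4.5,0,3.4,0,0,-6.5,0,3.4,0,0,-7.6,0,3.4,0,0,-8.2,0,3.4,0,0,-8.4,0,3.4,0,0,-8.5,0,3.4,0,0,-8.5,0,3.4])

```text
time: 12.3
tool_pos: [0.649, -0.019, 0.0333]
eef_rot: [3.14, 0.0, 1.758]
wrist_force: [-1.2, 0.1, 0.0]
gripper_width: 0.0367
gripper_force: 60.1
```

Emit:
move_arm(motion=[0,0,-0.1,0,3.4,0,0,-0.2,0,3.4,0,0,-0.3,0,3.4,0,0,-0.3,0,3.4,0,0,-0.3,0,3.4])

```text
time: 12.8
tool_pos: [0.649, -0.0189, 0.0317]
eef_rot: [3.14, 0.001, 1.758]
wrist_force: [-4.0, -0.8, 10.2]
gripper_width: 0.0368
gripper_force: 60.8
```

Emit:
move_arm(motion=[0,0,0.1,0,4,0,0,0.1,0,4.6,0,0,0.1,0,5.4,0,0,0.1,0,7,0,0,0.3,0,7,0,0,1.5,0,7,0,0,4,0,7,0,0,7,0,7])

```text
time: 13.6
tool_pos: [0.6477, -0.0189, 0.0998]
eef_rot: [-3.14, -0.001, 1.758]
wrist_force: [0.4, -0.3, -0.3]
gripper_width: 0.0699
gripper_force: 0.0
```

Emit:
move_arm(motion=[0,0,4,0,6.5,0,0,7,0,6.5,-3,1.5,7,0,6.5,-7,3.5,7,0,6.5,-11,5.5,7,0,6.5,-15,7.5,7,0,6.5,-17.9,9.05,7,0,6.5,-17.9,9.05,7,0,6.5])

```text
time: 14.4
tool_pos: [0.4662, 0.0742, 0.1702]
eef_rot: [-3.141, 0.003, 1.763]
wrist_force: [0.3, -0.8, 0.9]
gripper_width: 0.065
gripper_force: 0.0
```

```bash
cat > chk.py <<'E'
from h import *
import sys
p,d=r.snapshot('side'); m=wood(p); C=cloud('side',d)
for n,x,y,h,rh in(('d',.6346,.0547,.094,.017),('c',.6482,-.0188,.078,.015),('b',.6622,-.0924,.064,.0125),('a',.6765,-.1661,.05,.01)):
    z=.013+h-rh; k=(m>0)&(np.hypot(C[...,0]-x,C[...,1]-y)<.035)&(C[...,2]>z-.6*rh)&(C[...,2]<z+.03); v,u=np.nonzero(k)
    if len(u): print(n,len(u),((ray('side',(u.mean(),v.mean()),z)[:2]-[x,y])*1000).round(1))
s=r.read_state(); print(s['time'],s['tool_pos'])
cv2.imwrite(sys.argv[1],p)
E
python3 chk.py pics/s3.png
```

```text
d 213 [0.2 0.1]
c 173 [0.2 0.2]
14.45 [0.46848119 0.07261336 0.17052753]
```

View pics/s3.png

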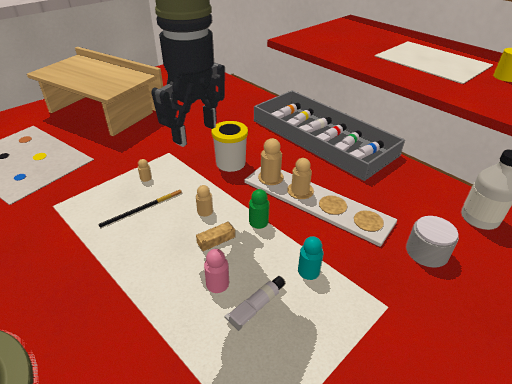

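d at (271,163) and c at (301,178) stand within 1 mm of their disc centres. Now doll b at (204,200).

Emit:
move_arm(motion=[0,0,-3,0,6.5,0,0,-7,0,6.5,0,0,-10.5,0,6.5,0,0,-13.5,0,6.5,0,0,-15.3,0,6.5,0,0,-16,0,6.5,0,0,-16,0,6.5,0,0,-16,0,5])

```text
time: 15.25
tool_pos: [0.4707, 0.0716, 0.0103]
eef_rot: [3.14, 0.0, 1.757]
wrist_force: [0.9, -0.0, -0.5]
gripper_width: 0.052
gripper_force: 0.0
```

Emit:
move_arm(motion=[0,0,0,0,4,0,0,0,0,3.6,0,0,0,0,3.2,0,0,0,0,2.8,0,0,0,0,2.8,0,0,0,0,2.8])

```text
time: 15.85
tool_pos: [0.4702, 0.0715, 0.0103]
eef_rot: [3.14, 0.001, 1.758]
wrist_force: [-0.8, -0.4, 6.1]
gripper_width: 0.031
gripper_force: 59.1
```

Emit:
move_arm(motion=[0,0,1,0,2.8,0,0,3,0,2.8,0,0,6,0,2.8,0,0,9,0,2.8,0,0,12,0,2.8,0.5,-0.4,13,0,2.8,2,-1.7,13,0,2.8,4.5,-3.8,13,0,2.8])

```text
time: 16.65
tool_pos: [0.5143, 0.0341, 0.1399]
eef_rot: [3.141, 0.001, 1.761]
wrist_force: [-1.0, -0.2, -0.9]
gripper_width: 0.0304
gripper_force: 59.3
```

Emit:
move_arm(motion=[3,-2.5,0,0,2.8,6,-5,0,0,2.8,9,-7.6,0,0,2.8,12,-10.2,0,0,2.8,14,-11.9,0,0,2.8,14.8,-12.55,0,0,2.8,14.8,-12.55,0,0,2.8,14.8,-12.55,-2,0,2.8])

```text
time: 17.45
tool_pos: [0.6637, -0.0903, 0.1217]
eef_rot: [3.137, 0.0, 1.759]
wrist_force: [0.0, 0.8, -0.1]
gripper_width: 0.0303
gripper_force: 59.4
```

Emit:
move_arm(motion=[0,0,-2,0,2.8,0,0,-5,0,2.8,0,0,-7.5,0,2.8,0,0,-8.7,0,2.8,0,0,-9.3,0,2.8,0,0,-9.5,0,2.8,0,0,-9.6,0,2.8,0,0,-9.6,0,2.8])

```text
time: 18.25
tool_pos: [0.6632, -0.0919, 0.0246]
eef_rot: [3.14, 0.001, 1.758]
wrist_force: [0.1, -0.4, -0.3]
gripper_width: 0.0303
gripper_force: 59.4
```

Emit:
move_arm(motion=[0,0,-0.1,0,2.8,0,0,-0.1,0,2.8,0,0,-0.2,0,2.8,0,0,-0.2,0,2.8])

```text
time: 18.65
tool_pos: [0.6633, -0.092, 0.0234]
eef_rot: [3.14, 0.001, 1.758]
wrist_force: [-2.5, -0.6, 8.5]
gripper_width: 0.0306
gripper_force: 60.0
```

Emit:
move_arm(motion=[0,0,0.1,0,3.4,0,0,0.1,0,4,0,0,0.1,0,4.8,0,0,0.1,0,6.5,0,0,0.3,0,6.5,0,0,1.5,0,6.5,0,0,4,0,6.5,0,0,8,0,6.5])

```text
time: 19.45
tool_pos: [0.6606, -0.0919, 0.1004]
eef_rot: [-3.137, -0.002, 1.758]
wrist_force: [0.3, -0.6, -0.6]
gripper_width: 0.0653
gripper_force: 0.0
```

Emit:
move_arm(motion=[0,0,4,0,6.5,-0.4,0.6,7,0,6.5,-3,4.5,7,0,6.5,-5.6,8.4,7,0,6.5,-8.2,12.3,7,0,6.5,-10.8,16.2,7,0,6.5,-13.4,20.1,7,0,6.5,-16,24,7,0,6.5])

```text
time: 20.25
tool_pos: [0.5014, 0.1497, 0.1724]
eef_rot: [3.14, 0.001, 1.758]
wrist_force: [0.3, 0.1, -0.4]
gripper_width: 0.0647
gripper_force: 0.0
```

Emit:
move_arm(motion=[-3,4.5,0,0,6,-5,7.5,0,0,6,-6.4,9.6,0,0,6,-6.4,9.6,-2,0,6,-6.4,9.6,-5,0,6,-6.4,9.6,-7,0,6,-6.4,9.6,-7,0,6])

```text
time: 20.95
tool_pos: [0.4366, 0.2433, 0.0997]
eef_rot: [-3.137, 0.001, 1.759]
wrist_force: [-0.3, -0.5, -0.2]
gripper_width: 0.0601
gripper_force: 0.0
```

```bash
python3 chk.py pics/s4.png
```

```text
d 211 [0.2 0.1]
c 174 [ 0.1 -0.1]
b 133 [-0.4  0.6]
21.0 [0.43769344 0.24399261 0.1012396 ]
```

View pics/s4.png

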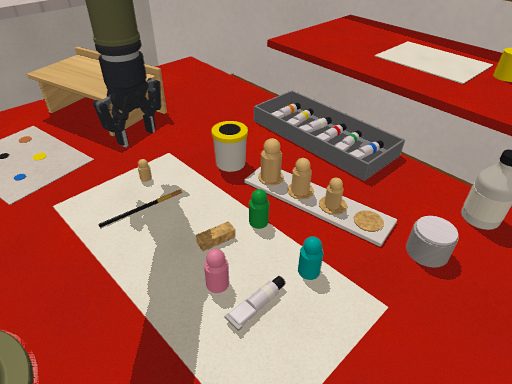

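b now stands at (335,195), within 1 mm of its disc centre. Last is doll a at (144,170).

Emit:
move_arm(motion=[0,0,-3,0,6,0,0,-6,0,6,0,0,-8.5,0,6,0,0,-9.4,0,6,0,0,-9.7,0,6,0,0,-9.7,0,5,0,0,-9.7,0,4,0,0,-9.7,0,3.2])

```text
time: 21.8
tool_pos: [0.4394, 0.2445, 0.0056]
eef_rot: [3.139, -0.0, 1.758]
wrist_force: [0.0, -0.4, -0.5]
gripper_width: 0.0319
gripper_force: 0.0
```

Emit:
move_arm(motion=[0,0,0,0,2.8,0,0,0,0,2.6,0,0,0,0,2.2,0,0,0,0,2.2,0,0,0,0,2.2])

```text
time: 22.3
tool_pos: [0.4388, 0.2441, 0.005]
eef_rot: [3.141, 0.0, 1.758]
wrist_force: [-1.6, -0.3, 6.0]
gripper_width: 0.0243
gripper_force: 58.7
```

Emit:
move_arm(motion=[0,0,1,0,2.2,0,0,3,0,2.2,0,0,7,0,2.2,0,0,11,0,2.2,0,0,14,0,2.2,0.5,-0.8,15,0,2.2,2,-3.4,15,0,2.2,4,-6.9,15,0,2.2])

```text
time: 23.1
tool_pos: [0.4781, 0.1756, 0.1547]
eef_rot: [3.141, 0.0, 1.762]
wrist_force: [0.9, -0.3, 0.1]
gripper_width: 0.0239
gripper_force: 58.9
```

Emit:
move_arm(motion=[2.2,-3.8,0,0,2.2,4.4,-7.6,0,0,2.2,6.6,-11.4,0,0,2.2,8.8,-15.2,0,0,2.2,11,-19,0,0,2.2,13.2,-22.8,0,0,2.2,15.4,-26.5,0,0,2.2,17.2,-29.5,0,0,2.2])

```text
time: 23.9
tool_pos: [0.6504, -0.1238, 0.1529]
eef_rot: [-3.14, 0.0, 1.755]
wrist_force: [0.2, -0.3, -0.5]
gripper_width: 0.0242
gripper_force: 58.9
```

Emit:
move_arm(motion=[1.7,-3,0,0,2.2,2.5,-4.3,0,0,2.2,2.65,-4.6,0,0,2.2,2.65,-4.6,0,0,2.2,2.65,-4.6,-2,0,2.2,2.65,-4.6,-5,0,2.2,2.65,-4.6,-8,0,2.2,2.65,-4.6,-8,0,2.2])

```text
time: 24.7
tool_pos: [0.6729, -0.1635, 0.0695]
eef_rot: [-3.133, -0.004, 1.76]
wrist_force: [-1.0, 0.7, -0.6]
gripper_width: 0.0244
gripper_force: 58.9
```

Emit:
move_arm(motion=[0,0,-2,0,2.2,0,0,-4,0,2.2,0,0,-5,0,2.2,0,0,-5.4,0,2.2,0,0,-5.6,0,2.2,0,0,-5.6,0,2.2])

```text
time: 25.3
tool_pos: [0.6775, -0.1658, 0.0194]
eef_rot: [3.14, 0.001, 1.758]
wrist_force: [-0.0, 0.3, -0.6]
gripper_width: 0.0242
gripper_force: 58.9
```

Emit:
move_arm(motion=[0,0,-0.1,0,2.2,0,0,-0.1,0,2.2,0,0,-0.2,0,2.2,0,0,-0.2,0,2.2])

```text
time: 25.7
tool_pos: [0.6774, -0.166, 0.0181]
eef_rot: [3.141, 0.001, 1.758]
wrist_force: [-1.5, 0.8, 5.8]
gripper_width: 0.0246
gripper_force: 59.3
```

Emit:
move_arm(motion=[0,0,0.1,0,2.8,0,0,0.1,0,3.4,0,0,0.1,0,4.2,0,0,0.1,0,6,0,0,0.3,0,6,0,0,1.5,0,6,0,0,5,0,6,0,0,10,0,6])

```text
time: 26.5
tool_pos: [0.6749, -0.1657, 0.1151]
eef_rot: [-3.137, -0.002, 1.758]
wrist_force: [0.5, -0.9, -0.1]
gripper_width: 0.0602
gripper_force: 0.0
```

Emit:
move_arm(motion=[0,0,4,0,6,0,0,8,0,6,0,0,8,0,6,0,0,8,0,6,0,0,8,0,6,0,0,8,0,6])

```text
time: 27.1
tool_pos: [0.676, -0.166, 0.1947]
eef_rot: [-3.139, -0.001, 1.758]
wrist_force: [-0.3, 0.1, -0.6]
gripper_width: 0.0603
gripper_force: 0.0
```

```bash
python3 chk.py pics/s5.png
```

```text
d 211 [0.4 0.4]
c 177 [-0.3 -0.3]
b 132 [-0.2  0.6]
a 101 [-0.6  1.5]
27.15 [ 0.67610894 -0.16592027  0.19473602]
```

View pics/s5.png

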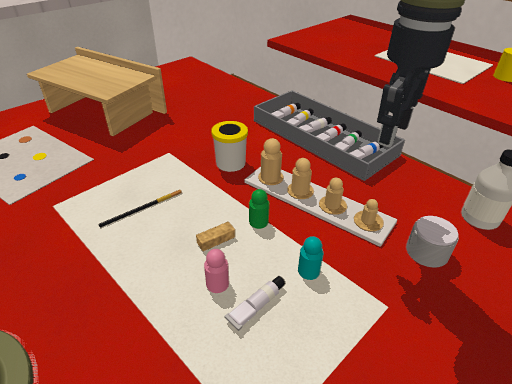

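All four dolls stand on their discs in order of height: d (271,163), c (301,178), b (335,195) and a (370,214). The pot and the tin haven't moved, and the arm is clear.

```bash
python3 -c "
from plant import r
print(r.job_done())"
```

```text
the job is handed in; nothing more can be done
None
```

All four dolls stand upright on their own discs, tallest by the pot to smallest by the tin, each within about 2 mm of its disc's centre by the side camera, and the job is handed in (no verdict came back).

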